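Take the battery pack out of the work lamp and hold it ready

TASK

The drill needs the battery out of the work lamp: push the lamp's rocker switch fully over to off, then squeeze the two side catches of the lamp's battery pack together, draw the pack straight up out of its bay and finish still holding it by the catches, upright and still, with its stem about 10 cm above the top of the lamp. Leave the pack in the charger and everything else on the bench where it is.

Things in the scene. Friction and masses are not known exactly. Their poses are not given: they have to be found in the camera images.
- lamp: the battery work lamp, fixed on the bench: grey housing 221 mm (x) by 172 mm (y), flat level deck 80 mm above the bench, LED face sloping down at +x, tube guard frame (238 x 208 mm) below deck height. Origin on the bench; z up, x from switch to LED face. On the deck: the pack's bay, centre x +22 mm, y 0; rocker switch, centre x -72 mm, y 0
- lamp_switch (a joint): the lamp's rocker switch, rad: 0 to 0.05 = on (as found), 0.40 = fully off. Black rubber rocker 24 mm (lamp x) by 52 mm (lamp y) in a bezel 4 mm above the deck, pivot along lamp x. When on, its end towards the lamp's -y stands high; push that end down (about 4 N, 7 mm at 18 mm from the pivot) for off. It stays where it is left
- switch_high_end (a point): point on the rocker's upper face, 18 mm from the pivot, on the end that stands high while the lamp is on; 13.5 mm above the deck when on and 6.3 mm when off. Moves with the rocker
- pack: the lamp's battery pack, black, 96 mm tall: head 58 mm (x) by 42 mm (y) by 50 mm high standing on the lamp's deck, below it a stem 42 x 30 mm reaching 46 mm down into the bay (1.5 mm play all round). Loose, 0.2 to 0.35 kg. Origin at the foot of the stem, 34 mm above the bench when seated; z up, axes as the lamp's when seated
- pack_grip (a point): the grasp centre of the lamp's pack: on its upright axis, half-way between the middles of its two catches, 28 mm above the lamp's deck when seated, 22 mm below the pack's top and 74 mm above the foot of the stem. The axes are the pack's: the catches face +y and -y
- catch_left (a joint): catch on the pack's +y side, m: 0 = sprung out, 0.005 = fully in. Ribbed grey plate 28 x 28 mm, 14 to 42 mm above the deck, 6 mm proud of the head (54 mm over both plates, 44 mm when both are in). Spring: 6 N to start, 11 N fully in. Its hook holds the pack under the bay's rim until the plate is about 3.5 mm in
- catch_right (a joint): the like catch on the pack's -y side, same values
- charger: two-bay battery charger, which does not move: black, 142 x 210 mm, 62 mm high, with one like pack in one bay and the other bay empty; origin on the bench below the middle of its bays, x away from its sloping lamp strip
- pack2_mid (a point): the like pack standing in the charger: its centre, half-way up (same shape and size as the lamp's pack; leave it alone). Loose
- drill: bystander: cordless drill lying on its side without its pack, about 200 x 178 mm, 64 mm high; origin under the middle of its motor barrel
- tape_measure_mid (a point): bystander: pocket tape measure, 70 x 38 mm, 64 mm high, standing between lamp and charger; its centre
- tape_roll: bystander: roll of masking tape lying flat, 104 mm across, 36 mm high; origin under its centre
- filler_tin: bystander: tin, 89 mm across, 98 mm high; origin under its centre
- spray_bottle: bystander: trigger spray bottle, 76 mm across, 199 mm high; origin under its centre
- chisel: bystander: wood chisel lying flat, 260 mm long, 27 mm high; origin on the bench below its brass collar, x along the blade
- glue_bottle: bystander: glue bottle, 62 mm across, 187 mm high; origin under its centre
There are look-alikes about, which are no part of the job. What is shaped like the pack but orange is not meant.

How it is judged:
On the way, in this order (a step that is already met when the one before it is completed fails the run):
1. the lamp is switched fully off with the pack still seated (value of joint lamp_switch above 0.32 rad and height (world z) of pack_grip below 0.12 m), for 0.2 s.
2. both catches are pressed in by the fingers while the pack is still in its bay (value of joint each of catch_left, catch_right above 0.003 m and contact force between the fingers and pack above 3 N and height (world z) of pack_grip below 0.14 m), for 0.05 s.
3. the pack is out, clear of the lamp and held by its catches (value of joint each of catch_left, catch_right above 0.003 m and contact force between the fingers and pack above 3 N and height (world z) of pack_grip above 0.194 m and contact force between pack and lamp below 0.1 N), for 0.3 s.
At the end, for the whole second after the job is handed in: rocker off (past 0.32 of 0.40 rad); pack held in the fingers by both catches (each in over 3 mm), upright within 15 degrees, slower than 40 mm/s, not touching the lamp, the foot of its stem over 40 mm above the lamp's deck (grasp centre over 194 mm above the bench) (all of step 3 and value of joint lamp_switch above 0.32 rad and angle between pack_grip's own z axis and vertical below 0.26 rad and linear speed of pack below 0.04 m/s); the arm keeps its last pose, push and grip.
It fails at once if the pack is drawn out of the lamp while the lamp is switched on (value of joint lamp_switch below 0.2 rad and height (world z) of pack_grip above 0.15 m).
It fails at once if the pack in the charger is moved (over 15 mm) (distance of pack2_mid from where it was at the start of the episode above 0.015 m).
It fails at once if another thing on the bench is knocked out of place (over 30 mm) (distance of any of drill, tape_measure_mid, tape_roll, filler_tin, spray_bottle, chisel, glue_bottle from where it was at the start of the episode above 0.03 m).
It also fails if it takes over 43 s, if anything falls off the work surface, if the arm or the gripper's body presses on something with over 40 N, if the wrist force passes 120 N, or if a joint passes its speed limit or range.

ROBOT

A 7-joint arm with a two-finger parallel gripper is mounted at the origin on the work surface. World frame = base frame: x ahead of the robot, y to its left, z up, the work surface at z = 0. Lengths are in m, angles in rad, forces in N, time in s.
With the tool pointing down it reaches from about 0.375 to 0.925 m from the base axis. Payload 3.1 kg.
Tool frame: the origin (TCP) lies at the very end of the fingers, on their centre line; the grasp point (between the pads) lies 19 mm behind it; z points along the fingers, y is the direction in which the jaws open and shut (so a half turn about z gives the same grasp; the last joint's range is limited). The gripper opens to 85 mm and grips with 20 to 120 N. Pads are 22 mm wide; open, the fingers measure 114 mm over their backs; the gripper's body (76 mm by 85 mm) begins 54 mm behind the grasp point. The pads swing forward as they close: fully open they stand 13 mm farther back than shut.
Start: joints at [1.086, 0.383, 0.044, 1.598, -0.018, 1.161, -0.05], TCP at [0.245, -0.602, 0.231] pointing down, gripper open.
Joint ranges: [-2.61, 2.61], [-0.41, 2.15], [-1.48, 1.57], [0, 2.5], [-1.57, 4.71], [0.05, 1.97], [-2.85, 2.85]. Speed limits (rad/s): [2.79, 2.79, 3.14, 3.14, 3.14, 3.14, 3.14].

INTERFACE

Orientations are given as [roll, pitch, yaw] about the fixed x, y, z axes, in that order (R = Rz(yaw) Ry(pitch) Rx(roll)).
In Python, from cell import r gives the robot as it stands.
- The arm moves only by the tool servo_tool, never from a script. Its arguments are lists of equal length, an entry for each row: "offset": the shift along the tool's x, y, z in m, a list of three; "turn": the turn about the tool's z in degrees. In form: {"offset": [[x, y, z], ...], "turn": [turn, ...]}. A call has 1 to 12 rows; each row is the pose to reach, as a shift and turn from the pose commanded when the call began, along the tool's axes at that moment; what a row does not reach only later rows make up. A row lasts 1/12 s, in which the tool goes at most 41.7 mm and 7.16 degrees, less where a joint would pass 70% of its speed; a pose out of reach is approached as far as the arm can. A call with a gripper value outside its range is refused whole. "grip" is the opening, from -1 (shut) to 1 (fully open), so that 0 is half open, set as the call begins (left out, the last holds). The fingers move at their own pace and stop on an object; the grip force is fixed at half the most. Time passes only in rows, so rows that repeat a pose let the fingers close. It gives the time, the measured TCP pose, the force and the opening at its end, in the units of the state.
- r.get_state(): the state, without advancing time (a new reading comes with each control period).
- r.camera(name): name is "side" or "top" or "wrist"; returns (picture, depth): 400x640x3 uint8, red, green, blue; 400x640 float32, m along the optical axis (not along the pixel's ray), 0 where there is no reading.
- r.camera_info(name): a dict with "vertical_fov" (degrees; the focal length in pixels is half the picture's height over the tangent of half this angle, whatever the lens; pixels are square), "cx", "cy" (the principal point, pixels), "T" (4x4, takes a point from camera to world coordinates); the wrist camera has in their place "T_tool_cam" (4x4, takes a point from camera to tool coordinates, whose origin is the TCP and whose axes are the flange's). Camera axes: x right, y down, z forward; pixel columns grow to the right and rows downward; lengths in m; the calibration is good to about 2 mm. A picture is of the moment at which its call begins: read the wrist's pose just before it. camera_info takes no time and is no camera call.
- r.job_done(): hands the job in, once; it reports no verdict.
Trained networks look in the newest picture that a camera, given by its name, has taken for a name from the list of things; names that differ only in an ending like _2 or _b are one class to them, and where a whole thing is asked for, a point or a joint stands for the part that bears it (a point fixed in the world has none). Each returns a list of dicts, best first, with "p" (0 to 1); they miss things now and then, are a little off and sometimes report something else, mostly with a low value. They report only what shows in the picture. A call takes as long as a camera call. They do not tell look-alikes from the thing itself.
- r.cut_out(target, camera): "region" (400x640 bool, what is visible of it) and "rect" ([centre column, centre row, width, height] in pixels, round what is visible of it).
The state is a dict: "time": time; "joint_positions": joint angles; "qd": joint speeds; "tau": joint torques, N m; "tcp_pos": TCP position; "tool_rot": TCP orientation; "wrist_force": force on the tool from outside, world axes, zero at the start; "moment": the same for the moment, N m; "opening": finger opening in m.
Only numpy, scipy, OpenCV 4.12 (cv2) and the standard library are available. Lean on these libraries where they do the work, as an engineer would, in place of code of your own. Each camera call takes 0.05 s, during which the arm holds its last target.

## Working session

There is one attempt and no reset: what is moved stays moved. The work goes in short steps, Python scripts to look and compute and a tool call to move; the robot and the scene stay as the last step left them, time stands still between calls to the robot, and variables do not carry over. Pictures are saved under pics/ and viewed, and the job is handed in when it is done.

Besides the shell and the picture viewer there is one more tool, called after ">>>" by a JSON object that holds its "op" and its "data". servo_tool: Moves the arm, as the interface text tells. Its arguments: {"type":"object","properties":{"offset":{"type":"array"},"turn":{"type":"array"},"grip":{"type":"number"}},"required":["offset","turn"]}

```bash
mkdir -p pics
cat > h.py <<'E'
import numpy as np, cv2
from cell import r
def save(n,img): cv2.imwrite('pics/'+n,cv2.cvtColor(img,cv2.COLOR_RGB2BGR))
def f(info): return 200/np.tan(np.radians(info['vertical_fov'])/2)
def cloud(cam,depth,T=None):
    i=r.camera_info(cam); F=f(i); T=np.array(i['T']) if T is None else T
    v,u=np.mgrid[:400,:640]
    P=np.stack([(u-i['cx'])/F*depth,(v-i['cy'])/F*depth,depth],-1)
    return P@T[:3,:3].T+T[:3,3]
E
python3 - <<'E'
from h import *
s=r.get_state(); print({k:np.round(v,3) for k,v in s.items()})
for c in ['top','side']:
    p,d=r.camera(c); save(c+'0.png',p); np.save(c+'0.npy',d); np.save(c+'0p.npy',p)
    print(c,r.camera_info(c))
    for t in ['lamp','pack','lamp_switch','switch_high_end','charger']:
        print(t,[(round(x['p'],2),np.round(x['rect'])) for x in r.cut_out(t,c)])
E
```

```text
{'time': np.float64(0.0), 'joint_positions': array([ 1.086,  0.384,  0.044,  1.6  , -0.018,  1.161, -0.05 ]), 'qd': array([-0.   ,  0.001, -0.   , -0.001, -0.001,  0.001,  0.   ]), 'tau': array([ 0.0000e+00, -4.3346e+01,  1.0250e+00, -2.4952e+01,  1.1000e-02,
        1.1000e-02, -0.0000e+00]), 'tcp_pos': array([ 0.245, -0.601,  0.23 ]), 'tool_rot': array([-3.139,  0.   ,  0.387]), 'wrist_force': array([-0.962,  0.513,  0.143]), 'moment': array([ 0.008,  0.018, -0.029]), 'opening': np.float64(0.086)}
top {'vertical_fov': 44.08085884819868, 'cx': 325.5665436980653, 'cy': 201.42157845800932, 'T': array([[-6.58557551e-04, -9.82598039e-01,  1.85743531e-01,
         2.75545627e-01],
       [-9.99971586e-01,  2.04192501e-03,  7.25652552e-03,
        -2.15547458e-02],
       [-7.50952211e-03, -1.85733475e-01, -9.82571465e-01,
         1.60669056e+00],
       [ 0.00000000e+00,  0.00000000e+00,  0.00000000e+00,
         1.00000000e+00]])}
lamp [(0.73, array([381., 208.,  79.,  86.]))]
pack [(0.85, array([405., 138.,  17.,  23.])), (0.77, array([387., 198.,  18.,  22.])), (0.48, array([321., 24
[... 243 characters left out ...]
1.,  21.,  20.]))]
side {'vertical_fov': 50.27555724414315, 'cx': 304.99705399596854, 'cy': 198.62713564785759, 'T': array([[ 0.9897061 , -0.10201687,  0.10037126,  0.39588204],
       [-0.14256046, -0.64109667,  0.75410316, -1.25063393],
       [-0.01258357, -0.76064948, -0.64904085,  1.14959348],
       [ 0.        ,  0.        ,  0.        ,  1.        ]])}
lamp [(0.79, array([312., 243.,  75.,  60.]))]
pack [(0.91, array([376., 249.,  14.,  28.])), (0.61, array([315., 229.,  15.,  20.]))]
lamp_switch [(0.56, array([288., 228.,   7.,   8.])), (0.43, array([360., 210.,  26.,  34.]))]
switch_high_end [(0.44, array([289., 229.,  10.,   8.]))]
charger [(0.87, array([290., 172.,  35.,  42.]))]
```

Run:
```python
from h import *
a=np.load('top0p.npy'); save('t1.png',cv2.resize(a[90:340,180:500],(800,600),interpolation=cv2.INTER_CUBIC))
a=np.load('side0p.npy'); save('s1.png',cv2.resize(a[110:350,180:500],(800,600),interpolation=cv2.INTER_CUBIC))
```

```text
(no output)
```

View pics/t1.png

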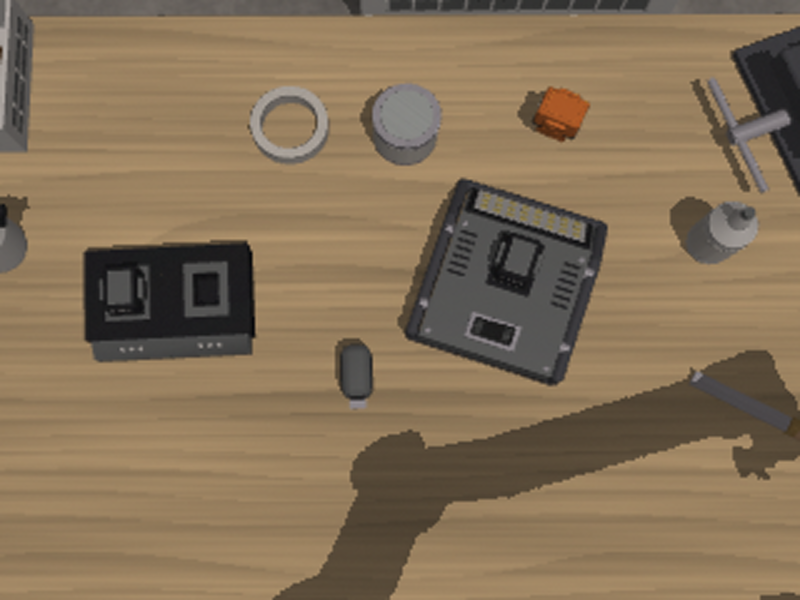

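View pics/s1.png

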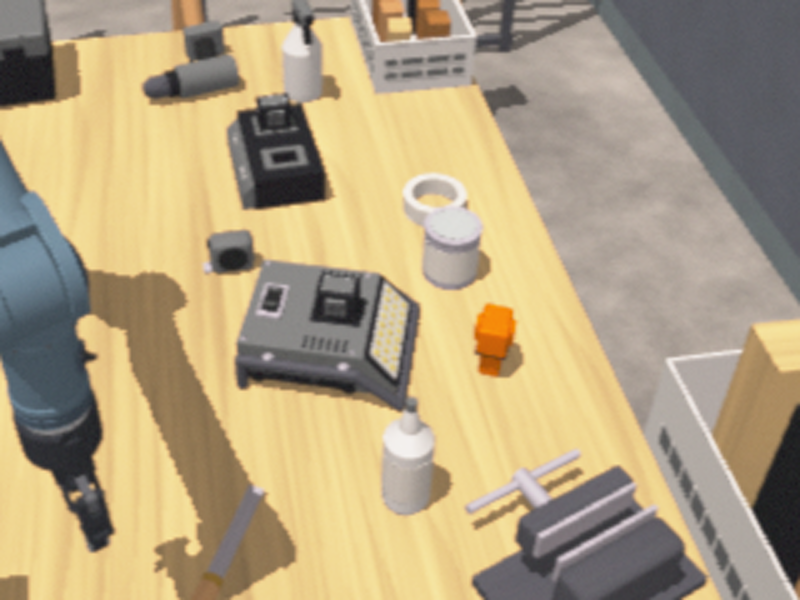

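The lamp stands in the middle, with its black pack at top-view pixel (387,198) and its switch at (378,229). There are three candidates for the pack: the lamp's (387,198), the charger's (about 229,207) and the orange one (405,138). The lamp's is the one meant, because it stands in the grey housing with the LED face. Next I measure.

Run:
```python
from h import *
for c in ['top','side']:
    d=np.load(c+'0.npy'); W=cloud(c,d); p=np.load(c+'0p.npy').astype(int)
    # lamp region box
    m=(W[...,0]>0.3)&(W[...,0]<0.8)&(W[...,1]>-0.3)&(W[...,1]<0.1)
    z=W[...,2]
    deck=m&(z>.072)&(z<.088)
    n,l,st,ce=cv2.connectedComponentsWithStats(deck.astype(np.uint8))
    k=1+np.argmax(st[1:,4]); q=W[l==k]
    print(c,'deck z',np.median(q[:,2]),len(q))
    rc=cv2.minAreaRect((q[:,:2]*1000).astype(np.float32)); print(rc)
    cx,cy=rc[0][0]/1000,rc[0][1]/1000
    t=m&(z>.115)&(z<.145)&(np.hypot(W[...,0]-cx,W[...,1]-cy)<.09)
    q=W[t]; print('packtop',len(q),q.mean(0),q.min(0),q.max(0)); print(cv2.minAreaRect((q[:,:2]*1000).astype(np.float32)))
    t=m&(z>.086)&(z<.11)&(np.hypot(W[...,0]-cx,W[...,1]-cy)<.09)
    q=W[t]; print('mid',len(q),q.mean(0))
    print('z tape etc')
```

```text
top deck z 0.0803286060827132 2760
((539.4058837890625, -189.46823120117188), (178.84121704101562, 193.0089874267578), 71.24480438232422)
packtop 296 [ 0.56762259 -0.19800795  0.1290434 ] [ 0.53725803 -0.22672394  0.1152421 ] [ 0.59976377 -0.17071692  0.13960455]
((568.2267456054688, -198.67494201660156), (53.36143493652344, 57.827430725097656), 71.27948760986328)
mid 266 [ 0.50703721 -0.18079179  0.09034066]
z tape etc
side deck z 0.08056598434843831 1605
((536.9676513671875, -192.20057678222656), (180.61752319335938, 192.70140075683594), 71.28900146484375)
packtop 193 [ 0.56499878 -0.20907223  0.12782797] [ 0.53581472 -0.23421282  0.11554094] [ 0.598813   -0.17422675  0.13745795]
((564.7434692382812, -206.7340545654297), (50.675289154052734, 58.04411315917969), 71.58766174316406)
mid 166 [ 0.52303647 -0.20045659  0.09450947]
z tape etc
```

```bash
cat >> h.py <<'E'
from scipy.spatial.transform import Rotation as Ro
def off(target,yaw=None):
    s=r.get_state(); R=Ro.from_euler('xyz',s['tool_rot']).as_matrix()
    o=R.T@(np.array(target)-s['tcp_pos'])
    t=None
    if yaw is not None:
        t=-((yaw-np.degrees(s['tool_rot'][2])+180)%360-180)
    print('pos',np.round(s['tcp_pos'],4),'rot',np.round(s['tool_rot'],4),'offset',np.round(o,4),'turn',t,'F',np.round(s['wrist_force'],1),'open',s['opening'],'t',s['time'])
def wrist(n):
    s=r.get_state(); p,d=r.camera('wrist'); i=r.camera_info('wrist')
    T=np.eye(4);T[:3,:3]=Ro.from_euler('xyz',s['tool_rot']).as_matrix();T[:3,3]=s['tcp_pos']
    T=T@np.array(i['T_tool_cam']); W=cloud('wrist',d,T)
    save(n+'.png',p); np.savez(n+'.npz',p=p,d=d,W=W,T=T); return p,d,W,T
E
python3 - <<'E'
from h import *
print(r.camera_info('wrist'))
off([.5,-.19,.31],-18.7)
E
```

```text
{'vertical_fov': 69.94237893037553, 'cx': 316.805897668629, 'cy': 195.54244700314368, 'T_tool_cam': array([[ 3.42658480e-04, -9.47603618e-01, -3.19448376e-01,
         8.19972076e-02],
       [ 9.99999915e-01,  2.51728224e-04,  3.25936467e-04,
        -4.64320069e-04],
       [-2.28444403e-04, -3.19448461e-01,  9.47603624e-01,
        -1.42070909e-01],
       [ 0.00000000e+00,  0.00000000e+00,  0.00000000e+00,
         1.00000000e+00]])}
pos [ 0.2452 -0.602   0.2313] rot [ 3.1416 -0.      0.3869] offset [ 0.3914 -0.2854 -0.0787] turn 40.86692201820151 F [-0.7 -0.6 -0.1] open 0.08562988962141631 t 0.6
```

>>> {"op": "servo_tool", "data": {"offset": [[0.02,-0.015,-0.03],[0.052,-0.038,-0.045],[0.085,-0.06,-0.06],[0.117,-0.085,-0.07],[0.15,-0.11,-0.079],[0.183,-0.134,-0.079],[0.216,-0.158,-0.079],[0.25,-0.182,-0.079],[0.283,-0.206,-0.079],[0.316,-0.23,-0.079],[0.35,-0.255,-0.079],[0.391,-0.285,-0.079]], "turn": [0,4,8,12,17,22,27,32,37,41,41,41]}}

```text
time: 1.6
tcp_pos: [0.4954, -0.197, 0.3108]
tool_rot: [3.141, -0.001, -0.329]
wrist_force: [0.1, -0.8, -0.7]
opening: 0.0853
```

>>> {"op": "servo_tool", "data": {"offset": [[0,0,0],[0,0,0],[0,0,0]], "turn": [0,0,0], "grip": -1}}

```text
time: 1.85
tcp_pos: [0.4946, -0.199, 0.3103]
tool_rot: [3.141, 0.0, -0.328]
wrist_force: [-1.0, -0.4, -0.5]
opening: 0.0515
```

```bash
python3 - <<'E'
from h import *
off([.5,-.19,.31],-18.7)
p,d,W,T=wrist('pics/w1')
E
mv pics/pics/* pics/ 2>/dev/null; ls pics
```

```text
pos [ 0.4946 -0.199   0.3103] rot [ 3.1407  0.     -0.328 ] offset [ 0.0022 -0.0103  0.0003] turn -0.09359025084538075 F [-1.  -0.4 -0.5] open 0.05150834980846525 t 1.85
s1.png
side0.png
t1.png
top0.png
w1.npz
```

Run:
```python
from h import *
z=np.load('pics/w1.npz'); save('w1.png',z['p'])
```

```text
(no output)
```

View pics/w1.png

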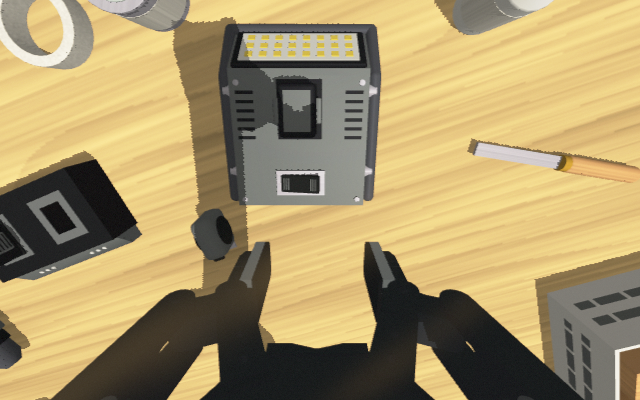

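The wrist view shows the lamp squarely, with the pack at (298,108) and the rocker at (300,183). Image right is lamp -y.

```bash
sed -i "s/save(n+'.png',p); np.savez(n+'.npz'/save(n+'.png',p); np.savez('pics\/'+n+'.npz'/" h.py
cat > m.py <<'E'
from h import *
def ana(n):
    z=np.load('pics/'+n+'.npz'); W=z['W']; Z=W[...,2]
    m=np.hypot(W[...,0]-.54,W[...,1]+.19)<.15
    m[240:]=False
    deck=m&(abs(Z-.08)<.006)
    nn,l,st,ce=cv2.connectedComponentsWithStats(deck.astype(np.uint8)); k=1+np.argmax(st[1:,4]); q=W[l==k]
    A=np.c_[q[:,:2],np.ones(len(q))]; co=np.linalg.lstsq(A,q[:,2],rcond=None)[0]
    print('deck z',np.median(q[:,2]),'tilt',co[:2]); print('rect',cv2.minAreaRect((q[:,:2]*1000).astype(np.float32)))
    t=m&(Z>.122)&(Z<.14); q=W[t]; rc=cv2.minAreaRect((q[:,:2]*1000).astype(np.float32)); print('packtop',len(q),np.median(q[:,2]),rc)
    t=m&(Z>.1)&(Z<.14); q=W[t]; rc=cv2.minAreaRect((q[:,:2]*1000).astype(np.float32)); print('pack>.1',len(q),rc)
    return W
E
python3 - <<'E'
from m import *
W=ana('w1')
np.set_printoptions(linewidth=220)
print((1000*W[168:200:3,272:330:3,2]).round(0).astype(int))
print(W[183,283],W[183,300],W[183,317],W[108,298])
z=np.load('pics/w1.npz'); save('c1.png',cv2.resize(z['p'][60:210,220:390],(680,600),interpolation=cv2.INTER_CUBIC))
for t in ['pack','lamp_switch']:
    print(t,[(round(x['p'],2),np.round(x['rect'])) for x in r.cut_out(t,'wrist')])
E
```

```text
deck z 0.07953192243171156 tilt [-0.00435886  0.00080098]
rect ((537.3464965820312, -189.61802673339844), (172.67880249023438, 188.84521484375), 71.15032958984375)
packtop 2118 0.12969553118663887 ((567.6280517578125, -200.48458862304688), (51.427364349365234, 57.04065704345703), 71.31488800048828)
pack>.1 2346 ((567.7570190429688, -200.10308837890625), (54.65032958984375, 57.04065704345703), 71.31488800048828)
[[80 79 80 79 80 80 79 79 80 79 80 80 79 79 80 79 80 79 81 80]
 [80 80 83 83 84 84 84 83 83 84 83 83 82 83 83 83 84 84 80 79]
 [79 80 83 82 84 83 83 83 83 82 83 83 83 84 83 84 85 82 78 80]
 [79 80 84 85 86 87 88 88 88 89 91 90 92 93 93 93 84 82 80 79]
 [79 80 84 84 86 88 87 88 87 89 92 91 91 92 94 93 83 83 81 79]
 [80 79 84 85 85 88 87 89 90 90 91 91 91 93 94 95 84 84 79 81]
 [78 81 83 85 86 88 86 89 87 89 90 91 89 93 93 94 83 82 79 80]
 [79 80 83 85 87 87 88 88 88 90 91 93 91 91 93 94 83 81 80 79]
 [80 80 83 83 85 83 83 83 87 89 90 91 91 93 92 93 83 84 79 80]
 [79 79 79 79 80 80 79 79 80 80 79 80 79 80 79 79 80 80 79 80]
 [78 80 79 78 79 79 79 79 79 80 80 79 80 80 80 80 78 80 80 79]]
[ 0.48635477 -0.14880567  0.08627076] [ 0.48019332 -0.17089136  0.09072136] [ 0.47415332 -0.19244222  0.09497312] [ 0.5699901  -0.20327884  0.13006899]
pack [(0.81, array([297., 112.,  50.,  58.]))]
lamp_switch [(0.63, array([303., 183.,  38.,  16.]))]
```

View pics/c1.png

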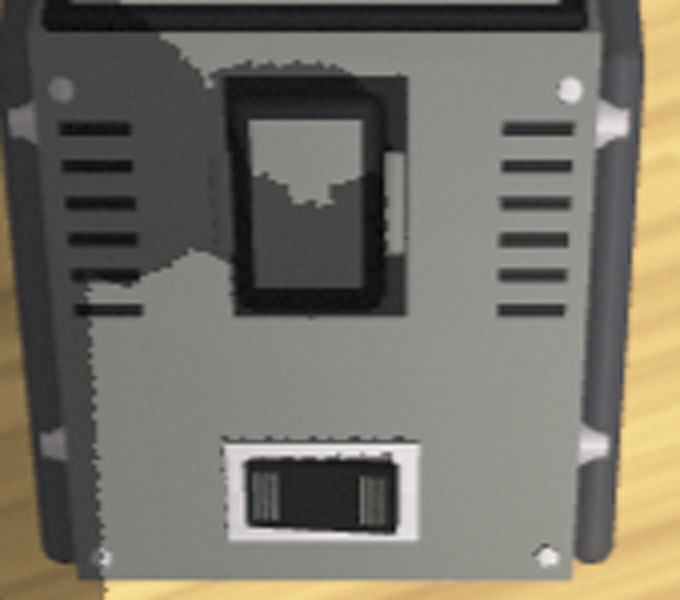

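Run:
```python
from m import *
z=np.load('pics/w1.npz'); W=z['W']; Z=W[...,2]
a=np.radians(-18.7); ex=np.array([np.cos(a),np.sin(a)]); ey=np.array([-np.sin(a),np.cos(a)])
X=W[...,:2]@ex; Y=W[...,:2]@ey
m=np.hypot(W[...,0]-.568,W[...,1]+.2)<.06
def pr(n,t):
    x0,x1=np.percentile(X[t],[1,99]); y0,y1=np.percentile(Y[t],[1,99]); c=(x0+x1)/2*ex+(y0+y1)/2*ey
    print(n,t.sum(),'size',x1-x0,y1-y0,'c',c,'lampXY',(x0+x1)/2,(y0+y1)/2,'z',np.median(Z[t]))
pr('head top',m&(Z>.127))
g=z['p'].mean(-1)
m2=np.hypot(W[...,0]-.48,W[...,1]+.17)<.04
pr('bezel+rocker',m2&(Z>.0825))
pr('rocker',m2&(Z>.0825)&(g<110))
d=m2&(Z>.086); pr('rock z',d)
# deck edges
```

```text
head top 8982 size 0.08466915765581162 0.03974936352365846 c [ 0.55098309 -0.19675636] lampXY 0.5849794876330756 -0.009717310943275274 z 0.38786149783277823
bezel+rocker 11847 size 0.05242013451944583 0.058114586976546395 c [ 0.49439299 -0.17000619] lampXY 0.522800318798498 -0.0025227943812183157 z 0.3711362860813797
rocker 11391 size 0.0480049236265212 0.0554080134387671 c [ 0.49692593 -0.16941665] lampXY 0.5250105247831482 -0.0011522892268095788 z 0.3726324554434376
rock z 11377 size 0.04756283258144167 0.055457414070310185 c [ 0.49714053 -0.16947256] lampXY 0.5252317285905607 -0.0011364385061512477 z 0.3729387096239574
```

Gripper pixels are polluting the fit, so I limit z and the image rows.

Run:
```python
from m import *
z=np.load('pics/w1.npz'); W=z['W']; Z=W[...,2].copy(); Z[230:]=0; Z[Z>.2]=0
a=np.radians(-18.7); ex=np.array([np.cos(a),np.sin(a)]); ey=np.array([-np.sin(a),np.cos(a)])
X=W[...,:2]@ex; Y=W[...,:2]@ey
def pr(n,t):
    x0,x1=np.percentile(X[t],[1,99]); y0,y1=np.percentile(Y[t],[1,99]); c=(x0+x1)/2*ex+(y0+y1)/2*ey
    print(n,t.sum(),'size',x1-x0,y1-y0,'c',c,'lampXY',(x0+x1)/2,(y0+y1)/2,'z',np.median(Z[t]))
m=np.hypot(W[...,0]-.568,W[...,1]+.2)<.06
pr('head top',m&(Z>.127)); pr('catch r',m&(Z>.105)&(Z<.126))
g=z['p'].mean(-1)
m2=np.hypot(W[...,0]-.48,W[...,1]+.17)<.04
pr('bezel+rocker',m2&(Z>.0825))
pr('rocker',m2&(Z>.0825)&(g<90))
```

```text
head top 1921 size 0.054225319693000706 0.03889852344603657 c [ 0.56798244 -0.20027854] lampXY 0.6022107085503966 -0.007603340109029694 z 0.12984501364902667
catch r 359 size 0.056857826988770954 0.05415432210885274 c [ 0.56773786 -0.20034203] lampXY 0.6019993980840465 -0.007741900303658761 z 0.12150825976960078
bezel+rocker 1090 size 0.03231283335726787 0.06230748752620543 c [ 0.47893897 -0.16967144] lampXY 0.5080547820986281 -0.007160480681318745 z 0.08714397427857565
rocker 621 size 0.02296301898342651 0.048147527804894355 c [ 0.47910843 -0.17008857] lampXY 0.5083490331853074 -0.0075012503314500715 z 0.0894750051444993
```

Run:
```python
from h import *
off([.4707,-.1948,.105],-18.7)
```

```text
pos [ 0.4937 -0.2009  0.3102] rot [ 3.141e+00  2.000e-04 -3.326e-01] offset [-0.0237  0.0017  0.2052] turn -0.35903733997659515 F [-0.4 -0.1  0.6] open 0.028344387321242923 t 2.0
```

>>> {"op": "servo_tool", "data": {"offset": [[-0.004,0,0.025],[-0.01,0,0.055],[-0.015,0.001,0.09],[-0.02,0.002,0.12],[-0.024,0.002,0.15],[-0.024,0.002,0.175],[-0.024,0.002,0.19],[-0.024,0.002,0.2],[-0.024,0.002,0.2],[-0.024,0.002,0.2]], "turn": [0,0,0,0,0,0,0,0,0,0], "grip": -1}}

```text
time: 2.83
tcp_pos: [0.4712, -0.1939, 0.1104]
tool_rot: [3.141, 0.0, -0.33]
wrist_force: [0.4, -0.8, 0.7]
opening: -0.0002
```

Run:
```python
from h import *
off([.4707,-.1948,.0935],-18.7)
p,d,W,T=wrist('w2')
off([.4707,-.1948,.0935],-18.7)
```

```text
pos [ 0.4712 -0.1939  0.1104] rot [ 3.1414e+00  1.0000e-04 -3.3050e-01] offset [-0.0002  0.001   0.0169] turn -0.23573119594840364 F [ 0.4 -0.8  0.7] open -0.00024150409858020053 t 2.8333
pos [ 0.4721 -0.1939  0.1113] rot [ 3.1415e+00 -1.9000e-03 -3.3020e-01] offset [-0.0011  0.0013  0.0178] turn -0.217337306299612 F [ 0.5 -0.1 -0. ] open 5.572796020853295e-05 t 2.8833
```

View pics/w2.png

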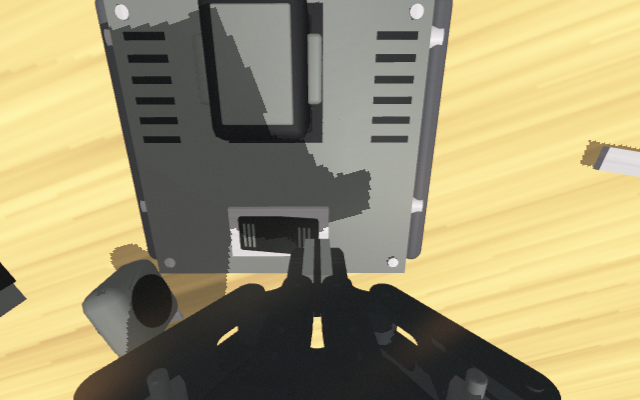

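The tips stand over the high end (about (318,240)). I push down in small rows.

>>> {"op": "servo_tool", "data": {"offset": [[0,0,0.006],[0,0,0.012],[0,0,0.016],[0,0,0.018],[0,0,0.02],[0,0,0.022],[0,0,0.023],[0,0,0.024],[0,0,0.024]], "turn": [0,0,0,0,0,0,0,0,0], "grip": -1}}

```text
time: 3.63
tcp_pos: [0.4714, -0.1943, 0.0865]
tool_rot: [3.14, -0.001, -0.33]
wrist_force: [-1.4, -3.8, 3.1]
opening: 0.0
```

>>> {"op": "servo_tool", "data": {"offset": [[0,0,0.001],[0,0,0.002],[0,0,0.002],[0,0,0.002]], "turn": [0,0,0,0], "grip": -1}}

```text
time: 3.97
tcp_pos: [0.4716, -0.1941, 0.0859]
tool_rot: [3.14, -0.001, -0.329]
wrist_force: [-4.8, -4.5, 12.5]
opening: -0.0003
```

Force rises to 12.5 N, so the rocker looks to be at its stop. I lift and look.

>>> {"op": "servo_tool", "data": {"offset": [[0,0,-0.02],[0,0,-0.05],[0,0,-0.085],[0,0,-0.12],[0,0,-0.15],[0,0,-0.165],[0,0,-0.165],[0,0,-0.165]], "turn": [0,0,0,0,0,0,0,0], "grip": 1}}

```text
time: 4.63
tcp_pos: [0.4721, -0.1911, 0.2493]
tool_rot: [-3.14, -0.001, -0.327]
wrist_force: [-0.4, -0.5, 0.3]
opening: 0.0853
```

Run:
```python
from h import *
off([.568,-.2003,.19],-18.7)
p,d,W,T=wrist('w3')
Z=W[...,2].copy()
a=np.radians(-18.7); ex=np.array([np.cos(a),np.sin(a)]); ey=np.array([-np.sin(a),np.cos(a)])
X=W[...,:2]@ex-.5083; Y=W[...,:2]@ey+.0076
for yy in range(-24,25,4):
    t=(abs(X)<.009)&(abs(Y-yy/1000)<.002)&(Z<.12); print(yy,t.sum(),np.median(Z[t])*1000 if t.any() else None)
Z[Z>.2]=0
def pr(n,t):
    x0,x1=np.percentile(X[t],[1,99]); y0,y1=np.percentile(Y[t],[1,99])
    print(n,t.sum(),'size',x1-x0,y1-y0,'rel switch',(x0+x1)/2,(y0+y1)/2,'z',np.median(Z[t]))
m=np.hypot(W[...,0]-.568,W[...,1]+.2)<.06
pr('head top',m&(Z>.127)&(Z<.135))
```

```text
pos [ 0.4721 -0.1911  0.2493] rot [-3.1399e+00 -9.0000e-04 -3.2680e-01] offset [ 0.0938 -0.022   0.0594] turn -0.025704854293365997 F [-0.4 -0.5  0.3] open 0.08532596877400107 t 4.6333
-24 47 84.52739973991625
-20 63 85.78876695535759
-16 64 86.61930860235006
-12 46 87.11501305937297
-8 61 87.97195371543664
-4 64 88.82782729924912
0 53 89.55095066632617
4 59 90.06407757083134
8 65 91.3113343403385
12 65 92.18760268314274
16 58 93.25588715087422
20 58 93.93429784678364
24 45 93.65133756952609
head top 3157 size 0.05429060066006183 0.038580873697907865 rel switch 0.09409248800819069 -7.561275145872084e-05 z 0.12979359967813697
```

View pics/w3.png

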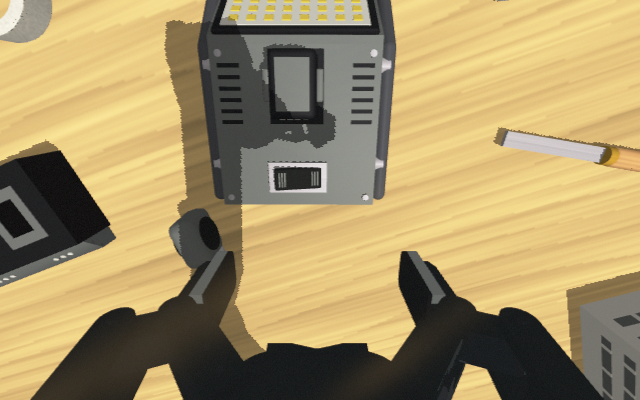

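The rocker reads 86.2 mm at -18 mm against 86.3 mm expected for off, so it is fully off. The pack is unmoved. I go over it next.

>>> {"op": "servo_tool", "data": {"offset": [[0.025,-0.006,0],[0.055,-0.013,0.01],[0.08,-0.019,0.02],[0.094,-0.022,0.04],[0.094,-0.022,0.059],[0.094,-0.022,0.059],[0.094,-0.022,0.059],[0.094,-0.022,0.059]], "turn": [0,0,0,0,0,0,0,0], "grip": 1}}

```text
time: 5.35
tcp_pos: [0.5666, -0.202, 0.1894]
tool_rot: [-3.141, 0.002, -0.329]
wrist_force: [0.0, 0.9, 0.6]
opening: 0.0854
```

Run:
```python
from h import *
off([.568,-.2003,.085],-18.7)
p,d,W,T=wrist('w4')
off([.568,-.2003,.085],-18.7)
Z=W[...,2]; z=d
Rt=np.linalg.inv(T); i=r.camera_info('wrist')
# fingers in tool frame
Tc=np.array(i['T_tool_cam']); P=(W-T[:3,3])@T[:3,:3]  # cam frame
P=P@Tc[:3,:3].T+Tc[:3,3]
for s in (-1,1):
    t=(s*P[...,1]>.03)&(abs(P[...,1])<.075)&(abs(P[...,0])<.02)&(P[...,2]<.03)&(P[...,2]>-.06)
    q=P[t]; print(s,len(q),np.percentile(q,[1,50,99],axis=0).round(4).tolist() if len(q) else '')
a=np.radians(-18.7); ex=np.array([np.cos(a),np.sin(a)]); ey=np.array([-np.sin(a),np.cos(a)])
X=W[...,:2]@ex; Y=W[...,:2]@ey
m=(np.hypot(W[...,0]-.568,W[...,1]+.2)<.06)&(Z>.127)&(Z<.135)
x=np.percentile(X[m],[1,99]);y=np.percentile(Y[m],[1,99]);print(m.sum(),x,y,x.mean()*ex+y.mean()*ey)
```

```text
pos [ 0.5666 -0.202   0.1894] rot [-3.1413e+00  2.2000e-03 -3.2870e-01] offset [ 0.001  -0.002   0.1044] turn -0.13322312724091034 F [0.  0.9 0.6] open 0.08542788618400125 t 5.35
pos [ 0.5672 -0.2023  0.1906] rot [-3.1414 -0.     -0.3288] offset [ 1.000e-04 -2.100e-03  1.056e-01] turn -0.13936945603438744 F [-0.  -0.  -0.7] open 0.0853510733572297 t 5.4
-1 3148 [[-0.0105, -0.0683, -0.0599], [0.0071, -0.0449, -0.0413], [0.0134, -0.0426, -0.0146]]
1 3123 [[-0.0105, 0.0419, -0.0598], [0.0072, 0.0441, -0.041], [0.0134, 0.0677, -0.0143]]
3470 [0.57595893 0.62984149] [-0.02701073  0.01171936] [ 0.56862197 -0.20053971]
```

View pics/w4.png

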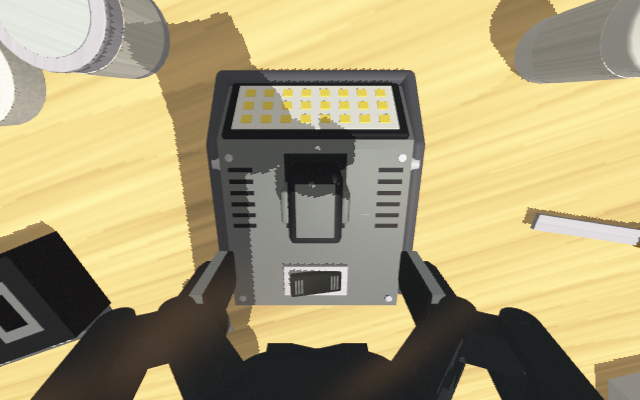

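Open tips sit 14 mm behind the TCP, as stated. The pack centre is confirmed at (0.568, -0.2003). I descend to TCP z 0.085.

>>> {"op": "servo_tool", "data": {"offset": [[0,-0.001,0.02],[0,-0.002,0.045],[0,-0.002,0.07],[0,-0.002,0.09],[0,-0.002,0.1],[0,-0.002,0.105],[0,-0.002,0.105],[0,-0.002,0.105]], "turn": [0,0,0,0,0,0,0,0], "grip": 1}}

```text
time: 6.07
tcp_pos: [0.5692, -0.2009, 0.0868]
tool_rot: [-3.142, -0.003, -0.329]
wrist_force: [0.1, 0.7, -0.4]
opening: 0.0848
```

Run:
```python
from h import *
off([.568,-.2003,.085],-18.7)
p,d,W,T=wrist('w5')
off([.568,-.2003,.085],-18.7)
```

```text
pos [ 0.5692 -0.2009  0.0868] rot [-3.1415e+00 -2.5000e-03 -3.2900e-01] offset [-0.0013 -0.0002  0.0018] turn -0.1483028405376956 F [ 0.1  0.7 -0.4] open 0.08479752154700332 t 6.0667
pos [ 0.5695 -0.201   0.0871] rot [-3.1415 -0.0034 -0.3289] offset [-0.0017 -0.0002  0.0021] turn -0.14676769036984183 F [-0.8  0.4 -0.4] open 0.08545810088464242 t 6.1167
```

View pics/w5.png

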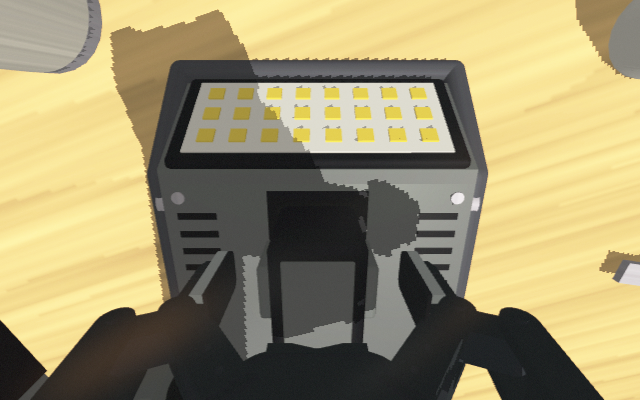

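The fingers straddle the pack evenly. I close.

>>> {"op": "servo_tool", "data": {"offset": [[-0.001,0,0.001],[-0.001,0,0.001],[-0.001,0,0.001],[-0.001,0,0.001],[-0.001,0,0.001],[-0.001,0,0.001],[-0.001,0,0.001],[-0.001,0,0.001],[-0.001,0,0.001],[-0.001,0,0.001]], "turn": [0,0,0,0,0,0,0,0,0,0], "grip": -1}}

```text
time: 6.95
tcp_pos: [0.5685, -0.2008, 0.0866]
tool_rot: [3.141, -0.003, -0.329]
wrist_force: [-2.2, 0.7, 7.0]
opening: 0.0417
```

Run:
```python
from h import *
off([.568,-.2003,.085],-18.7)
```

```text
pos [ 0.5685 -0.2008  0.0866] rot [ 3.1413e+00 -2.8000e-03 -3.2910e-01] offset [-0.0006 -0.0003  0.0016] turn -0.15346126676024596 F [-2.2  0.7  7. ] open 0.041691512967314506 t 6.95
```

Opening is 42 mm, so both catches are in. I draw slowly at first.

>>> {"op": "servo_tool", "data": {"offset": [[0,0,-0.003],[0,0,-0.007],[0,0,-0.012],[0,0,-0.017],[0,0,-0.022],[0,0,-0.027]], "turn": [0,0,0,0,0,0], "grip": -1}}

```text
time: 7.45
tcp_pos: [0.5668, -0.2001, 0.1115]
tool_rot: [-3.142, 0.001, -0.329]
wrist_force: [-0.4, 0.3, -3.6]
opening: 0.0417
```

Run:
```python
from h import *
off([.568,-.2003,.233],-18.7)
p,d,W,T=wrist('w6')
m=(np.hypot(W[...,0]-.568,W[...,1]+.2)<.06); m[345:]=False
print(np.median(W[310,290:350],axis=0), np.median(W[285:335,290:350,2]))
```

```text
pos [ 0.5668 -0.2001  0.1115] rot [-3.1416e+00  9.0000e-04 -3.2870e-01] offset [ 0.0011 -0.0002 -0.1215] turn -0.133033730540717 F [-0.4  0.3 -3.6] open 0.04166572880226426 t 7.45
[ 0.56454696 -0.20023411  0.15522355] 0.15516039152443148
```

View pics/w6.png

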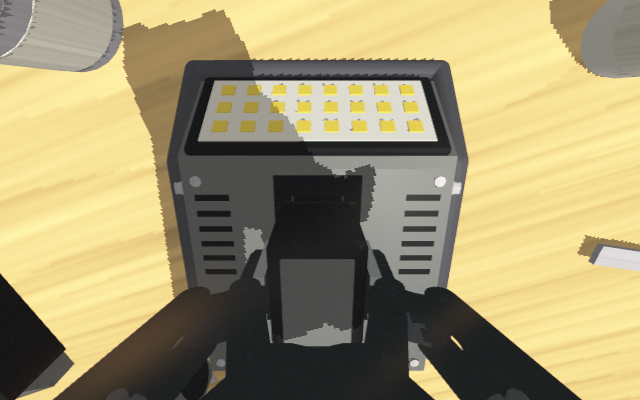

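The pack top rose 25 mm with the tool, without slip, and the wrist carries about 3 N. I continue.

>>> {"op": "servo_tool", "data": {"offset": [[0,0,-0.008],[0,0,-0.018],[0,0,-0.03],[0,0,-0.043],[0,0,-0.056],[0,0,-0.069],[0,0,-0.082],[0,0,-0.095],[0,0,-0.106],[0,0,-0.115],[0,0,-0.12],[0,0,-0.122]], "turn": [0,0,0,0,0,0,0,0,0,0,0,0], "grip": -1}}

```text
time: 8.5
tcp_pos: [0.5677, -0.2003, 0.2346]
tool_rot: [-3.142, -0.002, -0.329]
wrist_force: [1.0, -0.8, -3.6]
opening: 0.0415
```

>>> {"op": "servo_tool", "data": {"offset": [[0,0,0],[0,0,0],[0,0,0],[0,0,0],[0,0,0],[0,0,0],[0,0,0],[0,0,0]], "turn": [0,0,0,0,0,0,0,0], "grip": -1}}

```text
time: 9.17
tcp_pos: [0.5671, -0.2002, 0.2332]
tool_rot: [-3.142, 0.0, -0.329]
wrist_force: [0.3, -0.8, -3.0]
opening: 0.0414
```

Run:
```python
from h import *
off([.568,-.2003,.233],-18.7)
p,d,W,T=wrist('w7'); q=W[285:335,290:350]
print(np.median(q[...,2])); A=np.c_[q[...,:2].reshape(-1,2),np.ones(q[...,0].size)]; print(np.linalg.lstsq(A,q[...,2].ravel(),rcond=None)[0])
for c in ['side','top']:
    p,d=r.camera(c); save(c+'9.png',cv2.resize(p[160:320,220:430],(788,600),interpolation=cv2.INTER_CUBIC))
    W=cloud(c,d); a=np.radians(-18.7)
    Z=W[...,2]; m=(np.hypot(W[...,0]-.568,W[...,1]+.2)<.08)&(Z>.14)
    print(c,Z[m].min() if m.any() else None)
```

```text
pos [ 0.5671 -0.2002  0.2332] rot [-3.1415e+00  2.0000e-04 -3.2880e-01] offset [ 0.0009 -0.0002  0.0002] turn -0.13803412999888565 F [ 0.3 -0.8 -3. ] open 0.04141172006153529 t 9.1667
0.2768271351370679
[ 0.43758354 -0.14583858  0.00068694]
side 0.17914217087265794
top 0.18348230239351726
```

View pics/side9.png

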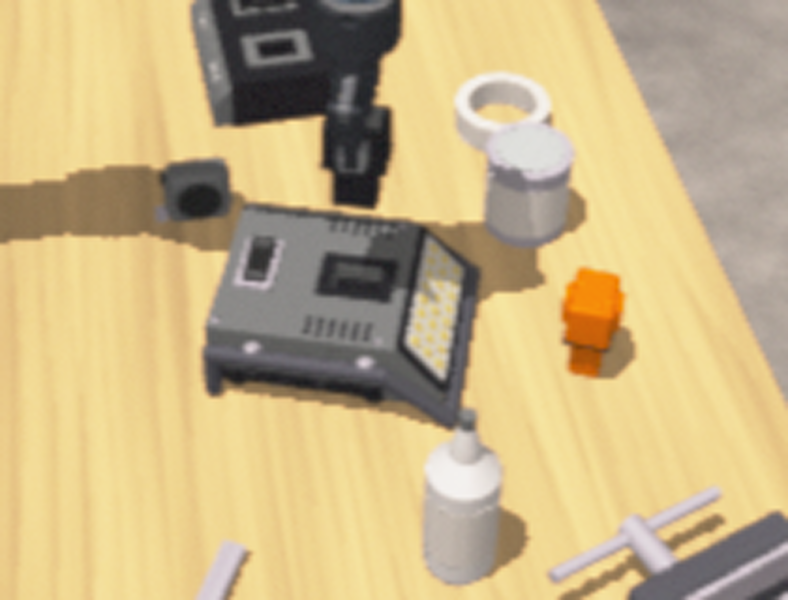

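View pics/w7.png

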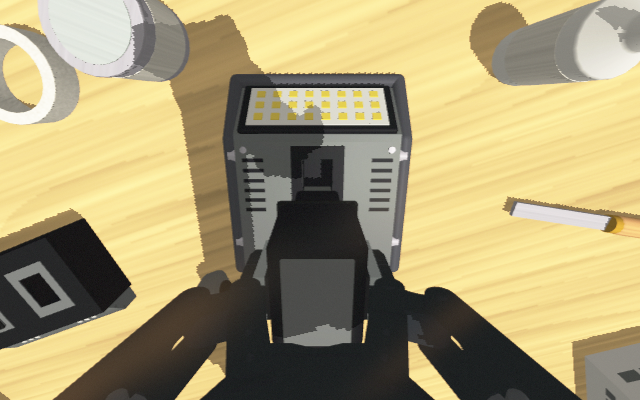

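Run:
```python
from h import *
z=np.load('pics/w7.npz'); q=z['W'][270:320,290:350].reshape(-1,3).astype(float); q=q-q.mean(0)
print('span',np.ptp(q,axis=0),'slope',np.linalg.lstsq(q[:,:2],q[:,2],rcond=None)[0])
p,d=r.camera('side'); W=cloud('side',d); a=np.radians(-18.7); ex=np.array([np.cos(a),np.sin(a)]); ey=np.array([-np.sin(a),np.cos(a)])
X=W[...,:2]@ex-.5083; Y=W[...,:2]@ey+.0076
for yy in (-18,-9,0,9,18):
    t=(abs(X)<.009)&(abs(Y-yy/1000)<.005)&(W[...,2]<.12); print(yy,t.sum(),np.median(W[...,2][t]))
s=r.get_state(); print(s['time'],s['opening'],s['tcp_pos'],s['qd'])
print(r.job_done())
```

```text
span [0.0894201  0.03944366 0.1003096 ] slope [ 0.43087041 -0.14144308]
-18 9 0.08918228994014421
-9 14 0.08868245683115317
0 12 0.09144067289361446
9 13 0.093242616462752
18 13 0.09251927902244539
9.3667 0.04135049579732352 [ 0.56716229 -0.20020565  0.23332255] [-0.00101049  0.00177803  0.00106781 -0.0014051   0.00126768 -0.00155477
 -0.00034261]
the job is handed in; nothing more can be done
None
```

The lamp is switched off, and its battery pack is out of the bay and held by its catches. I handed the job in at about 9.4 s; it gives no verdict.

**What I did**
- **Switch:** I pushed the high end of the rocker down with shut fingers until it hit its stop, at about 12 N. The wrist camera then read 86.2 mm there, against 86.3 mm expected for off.
- **Pack:** I squeezed both catches, leaving the fingers 42 mm apart. I then drew the pack straight up 147 mm.

**Last checks**
- **Height:** the top of the pack was at 277 mm, so the stem foot is about 180 mm above the bench, 10 cm above the deck.
- **Hold:** the pack rose exactly with the tool, so it had not slipped. The wrist carried about 3 N and the arm was still.
- **Other things:** in the last pictures everything in view stood where it had been. Those crops left out the drill, spray bottle and most of the chisel, and the charger's pack was hidden, but the arm never went near them.

**Checks that failed or disagreed**
- **Uprightness:** my plane fit of the pack's top gave a slope of about 0.45. The patch also took in gripper pixels (it spanned 100 mm in height), so I discarded it. That the pack is upright rests on the vertical tool and the pictures.
- **Rocker, second look:** the last side-camera reading was coarse, about 89 mm at the pushed end and 93 mm at the other. It leans the right way for off but does not match the finer wrist reading. I did not touch the switch between the two readings.

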